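Shut and bolt the cap cabinet

TASK

Push both open drawers of the small grey two-drawer cap cabinet fully shut with the fingertips, and only then push the sliding bolt on top of it to the right, all the way home through both drawer eyes. Push lightly and grip nothing, and leave the loose caps and the tape roll where they are. Finish clear of everything.

Things in the scene. Friction and masses are not known exactly. Their poses are not given: they have to be found in the camera images.
- cap_cabinet: Fixed grey sheet-steel cabinet, 200 mm wide (its y), 170 mm deep (its x), flat top 120 mm above the table. Two drawers side by side, on its left (+y) and its right (-y). Origin: table level, middle of the front plane; its +x points into the cabinet (away from the robot), +y to its left, z up. It stands up to about 0.2 rad skewed. In its frame: a drawer moves along x, the bolt along y.
- drawer_left (a joint): Opening of the left drawer in m: 0 fully shut, up to 0.12; starts 0.04 to 0.10 open. Friction about 2 N plus light damping; it stays where it is left, with no catch or spring. Caps lie in the drawer and are fixed to it.
- drawer_right (a joint): Opening of the right drawer in m, like drawer_left.
- drawer_left_front (a point): Middle of the upper edge of the left drawer's outer front face, 118 mm above the table; moves with the drawer. The front is a flat upright plate without handle, 94 mm wide, from 14 to 118 mm above the table, 6 mm thick. When shut, its outer face lies at cabinet x = -6 mm, y = +48.5 mm.
- drawer_right_front (a point): The same point on the right drawer (cabinet y = -48.5 mm). At its upper edge each drawer carries a 16 mm wide strap with an upright wire eye up to 145 mm above the table; the eyes lie 36.5 mm from these points, towards the other drawer, and 20 mm behind the face when shut.
- bolt (a joint): Travel of the bolt in m: 0 drawn back (to the cabinet's left), 0.050 fully home (to its right, cabinet -y); starts 0 to 0.010. Friction about 1.5 N plus light damping; it stays where it is left. From 0.014 on its rod enters the left drawer's eye, at 0.038 the right one's.
- bolt_lug (a point): Middle of the upper edge of the bolt lug's left (cabinet +y) face, the flat face to push: 24 mm along cabinet x, 126 to 155 mm above the table; the lug is 10 mm thick. It moves with the bolt: cabinet x = 20 mm, y = 100 mm minus the travel. Beneath it a bed plate lies on the cabinet top, its side lips up to 126 mm above the table.
- cap_lilac: Loose plastic bottle cap, 38 mm across, 46 mm high, standing on the table in front of the cabinet; origin at its underside. Bystander.
- cap_blue: Another such loose cap in front of the cabinet, a little flared. Bystander.
- tape_roll: Loose roll of tape, 106 mm across, 25 mm high, lying on the rear right of the cabinet's top; origin at its underside. Bystander.

How it is judged:
By the outcome, as a careful person would: the job done as asked, in the order asked, and still so for the second after the job is handed in, with the robot touching nothing.
It also fails if it takes over 56 s, if anything falls off the work surface, if the arm or the gripper's body presses on something with over 40 N, if the wrist force passes 120 N, or if a joint passes its speed limit or range.

ROBOT

A 6-joint arm with a two-finger parallel gripper is mounted at the origin on a cart in front of the work surface, level with it; the furniture and walls round the work are solid. World frame = base frame: x ahead of the robot, y to its left, z up, the work surface at z = 0. Lengths are in m, angles in rad, forces in N, time in s.
With the tool pointing down it reaches from about 0.375 to 0.925 m from the base axis. Payload 5.7 kg.
Tool frame: the origin (TCP) lies midway between the tips of the shut fingers; the grasp point (between the pads) lies 19 mm behind it (ctrl.grip_depth is the distance from the TCP to the grasp point, in m); z points along the fingers, y is the line along which they close (so a half turn about z gives the same grasp; the last joint's range is limited). The gripper opens to 88 mm and grips with 3 to 60 N. Pads are 20 mm wide; open, the fingers measure 115 mm over their backs; the gripper's body (75 mm by 178 mm) begins 61 mm behind the grasp point.
Start: joints at [-1.226, 0.359, 1.51, -0, 1.272, -0.115], TCP at [0.266, -0.538, 0.223] pointing down, gripper open.
Joint ranges: [-2.97, 2.97], [-1.01, 2.36], [0.21, 2.38], [-0.96, 4.11], [0.2, 2.71], [-2.98, 2.98]. Speed limits (rad/s): [2.39, 2.39, 3.14, 3.14, 3.14, 3.14].

INTERFACE

Orientations are given as a rotation vector (axis times angle).
In Python, from station import ctrl, cams, hand_in, look_for gives the robot as it stands. The module is installed in compiled form; this text tells all that it offers.
- The arm moves only by the shell command python3 -m pendant 'ROWS' [FORCE]. ROWS is JSON, a list of rows, each an object with "dp": the shift along the tool's x, y, z in cm, a list of three; "angular": the turn, a rotation vector about the tool's x, y, z in rad, a list of three; "hand": the opening, from 0 (shut) to 1 (fully open). In form: [{"dp": [dx, dy, dz], "angular": [ax, ay, az], "hand": hand}, ...]. A call has 1 to 20 rows; each row shifts and turns the commanded pose from where the row before left it, along the tool's axes as they then stand; what a row does not reach is not made up. A row lasts 1/8 s, in which the tool goes at most 62.5 mm and 10.7 degrees, less where a joint would pass 70% of its speed; a pose out of reach is approached as far as the arm can. A call with a gripper value outside its range is refused whole. The fingers move at their own pace and stop on an object; FORCE is the grip in N (left out, the last holds). Time passes only in rows, so rows that do not move let the fingers close. It gives the time, the measured TCP pose, the force, the opening and the grip force at its end, in the units of the state.
- ctrl.get_state(): the state, without advancing time (a new reading comes with each control period).
- cams.capture(name): name is "scene" or "top"; returns (picture, depth): 400x640x3 uint8, red, green, blue; 400x640 float32, m along the optical axis (not along the pixel's ray), 0 where there is no reading.
- cams.camera_model(name): a dict with "camera_matrix" (3x3 intrinsics, pixels), "distortion" ([k1, k2, p1, p2, k3] as OpenCV has them; the pictures are not rectified), "cam_to_world" (4x4, takes a point from camera to world coordinates). Camera axes: x right, y up, looking along -z (the intrinsics and any distortion apply to the point x, -y, -z); pixel columns grow to the right and rows downward; lengths in m; the calibration is good to about 2 mm. A picture is of the moment at which its call begins. camera_model takes no time and is no camera call.
- hand_in(): hands the job in; it is judged then, once.
Trained networks look in the newest picture that a camera, given by its name, has taken for a name from the list of things; names that differ only in an ending like _2 or _b are one class to them, and where a whole thing is asked for, a point or a joint stands for the part that bears it (a point fixed in the world has none). Each returns a list of dicts, best first, with "confidence" (0 to 1); they miss things now and then, are a little off and sometimes report something else, mostly with a low value. They report only what shows in the picture. A call takes as long as a camera call.
- look_for(camera, thing): "extent" ([left, top, right, bottom] in pixels, round what is visible of it).
The state is a dict: "t": time; "joint_pos": joint angles; "joint_vel": joint speeds; "joint_efforts": joint torques, N m; "ee_pos": TCP position; "orientation": TCP orientation; "contact_force": force on the tool from outside, world axes, zero at the start; "wrist_torque": the same for the moment, N m; "width": finger opening in m; "gripper_force": force on a finger pad.
Only numpy, scipy, OpenCV 4.12 (cv2) and the standard library are available. Lean on these libraries where they do the work, as an engineer would, in place of code of your own. Each camera call takes 0.05 s, during which the arm holds its last target. There are 200 camera calls.

## Working session

There is one attempt and no reset: what is moved stays moved. The work goes in short steps, Python scripts to look and compute and a shell command to move; the robot and the scene stay as the last step left them, time stands still between calls to the robot, and variables do not carry over. Pictures are saved under pics/ and viewed, at most 10 in all, crops included, and the job is handed in when it is done.

```bash
mkdir -p pics; cat > h.py <<'E'
import numpy as np, cv2
from station import ctrl, cams, look_for
def cap(n,f=None):
    p,d=cams.capture(n)
    if f: cv2.imwrite(f'pics/{f}.png',p[:,:,::-1])
    return p,d
def world(n,uv,z):
    """pixel(s), depth(s)-> world"""
    m=cams.camera_model(n);K=np.array(m['camera_matrix'],float);D=np.array(m['distortion'],float)
    uv=np.array(uv,float).reshape(-1,1,2)
    q=cv2.undistortPoints(uv,K,D).reshape(-1,2); z=np.ravel(z)
    P=np.c_[q[:,0]*z,-q[:,1]*z,-z,np.ones(len(z))]
    return (P@np.array(m['cam_to_world']).T)[:,:3]
def cloud(n,d):
    v,u=np.nonzero(d>0)
    return np.c_[u,v],world(n,np.c_[u,v],d[v,u])
def proj(n,P):
    m=cams.camera_model(n);K=np.array(m['camera_matrix'],float);D=np.array(m['distortion'],float)
    T=np.linalg.inv(np.array(m['cam_to_world']));P=np.atleast_2d(P)
    c=P@T[:3,:3].T+T[:3,3];c=c*[1,-1,-1]
    return cv2.projectPoints(c,np.zeros(3),np.zeros(3),K,D)[0].reshape(-1,2)
E
python3 - <<'E'
from h import *
np.set_printoptions(precision=4,suppress=True)
for n in('scene','top'):
    p,d=cap(n,n+'0'); print(n,np.array(cams.camera_model(n)['cam_to_world']),d.min(),d.max())
    np.save(n+'0.npy',d)
    for t in['cap_cabinet','drawer_left_front','drawer_right_front','bolt_lug','cap_lilac','cap_blue','tape_roll']:
        print(t,[(np.round(r['extent']),round(r['confidence'],2)) for r in look_for(n,t)[:2]])
s=ctrl.get_state();print(s)
E
```

```text
scene [[ 0.5613  0.4186 -0.7139 -0.0562]
 [-0.8276  0.2809 -0.486  -0.552 ]
 [-0.0029  0.8636  0.5041  0.5235]
 [ 0.      0.      0.      1.    ]] 0.0 3.9999523
cap_cabinet [(array([272., 131., 418., 244.]), 0.57)]
drawer_left_front [(array([270., 161., 336., 227.]), 0.63)]
drawer_right_front [(array([304., 175., 371., 248.]), 0.77), (array([271., 129., 419., 246.]), 0.43)]
bolt_lug [(array([306., 138., 330., 158.]), 0.6)]
cap_lilac [(array([232., 234., 256., 267.]), 0.82)]
cap_blue [(array([290., 263., 311., 297.]), 0.87), (array([304., 167., 373., 246.]), 0.19)]
tape_roll [(array([353., 137., 406., 168.]), 0.9)]
top [[ 0.0058  0.9888 -0.1493  0.4462]
 [-0.9999  0.0036 -0.0153 -0.1358]
 [-0.0146  0.1494  0.9887  0.9704]
 [ 0.      0.      0.      1.    ]] 0.0 1.9296403
cap_cabinet [(array([264.,  82., 381., 224.]), 0.93)]
drawer_left_front []
drawer_right_front [(array([314., 170., 365., 228.]), 0.88), (array([267.,  82., 384., 227.]), 0.36)]
bolt_lug [(array([272., 145., 310., 157.]), 0.56)]
cap_lilac [(array([282., 272., 302., 290.]), 0.78)]
cap_blue [(array([353., 282., 370., 298.]), 0.6)]
tape_roll [(array([322.,  90., 374., 148.]), 0.7)]
{'t': 0.8, 'joint_pos': array([-1.2261,  0.3588,  1.5104,  0.    ,  1.2725, -0.1151]), 'joint_vel': array([-0.0004, -0.0004,  0.    ,  0.0007,  0.0016,  0.0017]), 'joint_efforts': array([ -0.0005, -51.5263, -27.1112,   0.0675,   0.0244,  -0.    ]), 'ee_pos': array([ 0.2662, -0.5376,  0.2226]), 'orientation': array([-3.0588, -0.7158,  0.    ]), 'contact_force': array([-0.4195, -0.6376, -1.1777]), 'wrist_torque': array([-0.0233,  0.0446,  0.0172]), 'gripper_force': 0.0, 'width': 0.08763739607963301}
```

```bash
python3 - <<'E'
from h import *
for n,b in(('scene',(210,110,430,310)),('top',(240,60,410,310))):
    p=cv2.imread(f'pics/{n}0.png');l,t,r,bb=b
    s=min(800/(r-l),600/(bb-t));c=cv2.resize(p[t:bb,l:r],None,fx=s,fy=s,interpolation=cv2.INTER_CUBIC);cv2.imwrite(f'pics/{n}0c.png',c);print(n,s)
d=np.load('top0.npy');uv,P=cloud('top',d)
# cabinet region heights
m=(uv[:,0]>255)&(uv[:,0]<395)&(uv[:,1]>75)&(uv[:,1]<310)
uv,P=uv[m],P[m]
print(np.histogram(P[:,2],bins=np.arange(-.02,.2,.01)))
# height map
zm=np.full((400,640),np.nan);zm[uv[:,1],uv[:,0]]=P[:,2]*1000
for v in range(80,235,6): print(v,*[('%4.0f'%zm[v,u]) for u in range(258,396,6)])
E
```

```text
scene 3.0
top 2.4
(array([ 215, 9239, 7218,   59, 1566,  258,  689,  230,  886,  550,  190,
        224,   45, 2524, 4963,  320, 1237,   66,    0,    0,    0]), array([-0.02, -0.01,  0.  ,  0.01,  0.02,  0.03,  0.04,  0.05,  0.06,
        0.07,  0.08,  0.09,  0.1 ,  0.11,  0.12,  0.13,  0.14,  0.15,
        0.16,  0.17,  0.18,  0.19]))
80 -553 -548   -4   -1   -4  119   -0   -1    0    2   -1    4   -0    1   -4    2    0    1    2   -2   -0   -1    2
86 -560 -557   -1   -5  121  120  122  120  120  120  120  123  120   -2    0    2   -1   -1   -1    0   -4   -2    2
92   -0   -5    0   -6  121  121  118  119  125  122  120  121  119  121  145  145  146  121  120   -2    1   -1   -3
98    0   -9   -4   -6  119  117  122  121  120  121  122  121  147  142  143  147  143  145  143  121  120   -2   -2
104   -8  -13    1   -0  119  122  119  119  121  121  119  121  147  132  122  117  121  136  145  120  119   -1    2
110  -25  -27   -1   -3  121  119  121  121  118  120  121  143  138  119  118  122  119  120  144  146  119    1   -2
116 -797 -799   -4  119  120  120  122  122  123  12
[... 1627 characters left out ...]
   68   72   72   73   69   71  146   75  145   21   24   25   21   27   21   92   -0   -0   -0    3    0
206 -807  117   53   24   49   32   54   69  144   40  145   28   25   25   70   71   73   91   -1   -1   -2    1   -0
212 -802   -3   65   87  108  118  121  116  123   -4  124   24   25   27   71   71   72   -1    1    1    0   -3    1
218 -796   -4   -4   -2  -73    2   -2   52   57    1  109  116  117  116   89   50   24   -1    2    2    1   -1    0
224  -13   -4   -3    0  -72   -1   -0    0   -2    1    1   -2   -3   54   74   80  103   -2   -3   -2   -1   -0    0
230   -1   -1   -3   -1  -71    2   -2   -1    3    2    2   -0    1   -1    0    1    2    0   -3    2   -2    2    0
```

View pics/scene0c.png

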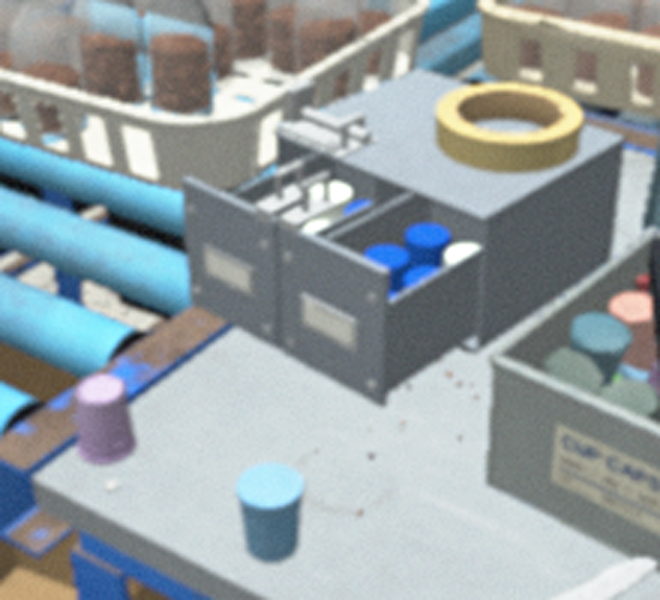

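View pics/top0c.png

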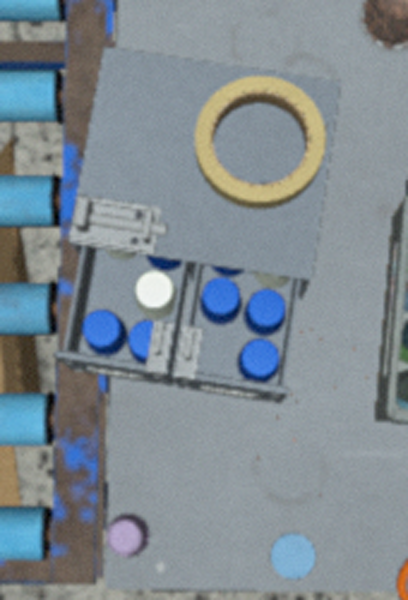

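The scene picture shows both drawers open with their eyes up, the bolt lug at about (313,150), and the lilac and blue caps in front at (244,250) and (300,280). In the top view the cabinet is skewed about 8° clockwise. Next I fit the cabinet pose.

```bash
cat > fit.py <<'E'
from h import *
from scipy.optimize import minimize
np.set_printoptions(precision=4,suppress=True)
d=np.load('top0.npy');uv,P=cloud('top',d)
m=(uv[:,0]>255)&(uv[:,0]<395)&(uv[:,1]>75)&(uv[:,1]<235);uv,P=uv[m],P[m]
k=np.zeros((400,640),np.uint8);s=(P[:,2]>.11);k[uv[s,1],uv[s,0]]=1
k=cv2.morphologyEx(k,cv2.MORPH_CLOSE,np.ones((5,5)));k=cv2.morphologyEx(k,cv2.MORPH_OPEN,np.ones((13,13)))
n,l,st,_=cv2.connectedComponentsWithStats(k);i=1+np.argmax(st[1:,4])
v,u=np.nonzero(l==i)
# project mask pixels to plane z=.12
m_=cams.camera_model('top');T=np.array(m_['cam_to_world'])
r=world('top',np.c_[u,v],np.ones(len(u)))-T[:3,3]
Q=(T[:3,3]+r*((.12-T[2,3])/r[:,2])[:,None])[:,:2].astype(np.float32)
print('rect',cv2.minAreaRect(Q))
r1=cv2.minAreaRect(Q);a=np.deg2rad(r1[2])
a=(a+np.pi/4)%(np.pi/2)-np.pi/4
R=lambda a:np.array([[np.cos(a),-np.sin(a)],[np.sin(a),np.cos(a)]])
# IoU-type fit with 200x170 rectangle
def cost(p):
    q=(Q-p[:2])@R(p[2]); dx=np.maximum(np.abs(q[:,0])-.085,0);dy=np.maximum(np.abs(q[:,1])-.1,0)
    return np.mean(np.minimum(np.hypot(dx,dy),.01))*1e3
best=minimize(cost,[*r1[0],a],method='Nelder-Mead',options=dict(xatol=1e-5,fatol=1e-7,initial_simplex=np.array([[*r1[0],a],[r1[0][0]+.01,r1[0][1],a],[r1[0][0],r1[0][1]+.01,a],[*r1[0],a+.05]])))
c,psi=best.x[:2],best.x[2];o=c-R(psi)@[.085,0]
q=(Q-o)@R(psi);print('cost',best.fun,'origin',o,'psi',psi,'ranges',np.percentile(q,[.3,99.7],axis=0))
L=np.c_[(P[:,:2]-o)@R(psi),P[:,2]]
for nm,ym in(('L',(.012,.09)),('R',(-.09,-.012))):
    f=L[(L[:,0]<-.02)&(L[:,2]>.108)&(L[:,2]<.128)&(L[:,1]>ym[0])&(L[:,1]<ym[1])]
    print(nm,len(f),np.percentile(f[:,0],[2,10,50,90]),np.percentile(f[:,1],[1,99]))
e=L[(L[:,2]>.135)&(L[:,0]<-.01)];print('eyes',[ (e[e[:,1]*s>0].mean(0),len(e[e[:,1]*s>0])) for s in(1,-1)])
b=L[(L[:,2]>.146)&(L[:,1]>.04)];print('lug',len(b),b.mean(0),b.min(0),b.max(0))
bb=L[(L[:,2]>.124)&(L[:,1]>.02)&(L[:,0]>-.01)&(L[:,0]<.05)];print('bolt',bb.min(0),bb.max(0))
np.save('cab.npy',[*o,psi])
E
python3 fit.py
python3 - <<'E'
from h import *
np.set_printoptions(precision=4,suppress=True)
x,y,psi=np.load('cab.npy');R=np.array([[np.cos(psi),-np.sin(psi)],[np.sin(psi),np.cos(psi)]])
# scene check: same from scene cloud
p,d=cap('scene');uv,P=cloud('scene',d)
L=np.c_[(P[:,:2]-[x,y])@R,P[:,2]]
for nm,ym in(('L',(.012,.09)),('R',(-.09,-.012))):
    f=L[(L[:,0]<-.03)&(L[:,0]>-.13)&(L[:,2]>.03)&(L[:,2]<.11)&(L[:,1]>ym[0])&(L[:,1]<ym[1])]
    print(nm,len(f),np.percentile(f[:,0],[2,10,30,50,90]))
f=L[(L[:,2]>.146)&(L[:,1]>.04)&(L[:,1]<.13)&(np.abs(L[:,0]-.02)<.04)&(L[:,2]<.17)]
print('lug',len(f),f.mean(0),np.percentile(f,[3,97],axis=0))
t=L[(np.abs(L[:,2]-.12)<.004)&(L[:,0]>-.02)&(L[:,0]<.2)&(np.abs(L[:,1])<.12)];print('top',np.percentile(t,[.5,50,99.5],axis=0))
s=L[(L[:,2]>.03)&(L[:,2]<.1)&(L[:,0]>.02)&(L[:,0]<.15)&(L[:,1]<-.06)&(L[:,1]>-.13)];print('rside',np.median(s[:,1]))
for t in('cap_lilac','cap_blue'):
    e=look_for('scene',t)[0]['extent'];m=(uv[:,0]>e[0])&(uv[:,0]<e[2])&(uv[:,1]>e[1])&(uv[:,1]<e[3])&(P[:,2]>.008)
    print(t,P[m].mean(0),'cab',L[m].mean(0),P[m][:,2].max())
E
```

```text
rect ((0.7050030827522278, -0.1248357892036438), (0.20000220835208893, 0.1703185886144638), 81.16415405273438)
cost 0.0001526213989199028 origin [ 0.621  -0.1119] psi -0.15308054322393777 ranges [[ 0.0004 -0.0993]
 [ 0.1696  0.0993]]
L 192 [-0.0932 -0.0931 -0.0895 -0.0696] [0.0124 0.0888]
R 208 [-0.0936 -0.0934 -0.0897 -0.0656] [-0.0892 -0.0125]
eyes [(array([-0.0676,  0.012 ,  0.1438]), 37), (array([-0.0677, -0.0119,  0.1441]), 36)]
lug 72 [0.0195 0.0872 0.154 ] [0.0085 0.0829 0.1462] [0.032  0.0928 0.1573]
bolt [0.0003 0.021  0.124 ] [0.0455 0.0993 0.1573]
L 843 [-0.0941 -0.093  -0.0921 -0.0915 -0.0902]
R 1015 [-0.0945 -0.0933 -0.0925 -0.0918 -0.0905]
lug 44 [0.019  0.0843 0.1512] [[0.0094 0.0803 0.1467]
 [0.0305 0.0917 0.1548]]
top [[ 0.0008 -0.1013  0.1164]
 [ 0.0562 -0.0078  0.1191]
 [ 0.1693  0.0972  0.1237]]
rside -0.10047680703169523
cap_lilac [ 0.3942 -0.0656  0.0307] cab [-0.2312  0.0111  0.0307] 0.045595625993023026
cap_blue [ 0.3793 -0.205   0.0352] cab [-0.2247 -0.1289  0.0352] 0.047817522225646336
```

The cabinet fit is good: origin (0.621, -0.112), yaw -0.153, and the two views agree. Both drawers are about 86 mm open and the bolt has travelled about 7 mm. Next I compute the approach and check the clearance along the path.

```bash
cat > go.py <<'E'
import sys
from h import *
from scipy.spatial.transform import Rotation as Ro
np.set_printoptions(precision=2,suppress=True)
x,y,psi=np.load('cab.npy');C=np.array([[np.cos(psi),-np.sin(psi),0],[np.sin(psi),np.cos(psi),0],[0,0,1]]);o=np.array([x,y,0])
def go(*targets):
    s=ctrl.get_state();T=Ro.from_rotvec(s['orientation'])
    G=Ro.from_matrix(C@np.diag([1,-1,-1]))
    print('t',s['t'],'cab pos mm',C.T@(s['ee_pos']-o)*1e3,'F cab',C.T@s['contact_force'],'ang',(T.inv()*G).as_rotvec().round(4),'w',s['width'])
    p=s['ee_pos']
    for t in targets:
        q=o+C@np.array(t); print('world',q.round(3),'dp cm in tool now',T.inv().apply(q-p)*100,'| in cab-aligned tool',G.inv().apply(q-p)*100);p=q
if __name__=='__main__': go(*eval(sys.argv[1]) if len(sys.argv)>1 else ())
E
python3 go.py '[(-.1325,-.0485,.2226),(-.1325,-.0485,.095)]'
python3 - <<'E'
from h import *
np.set_printoptions(precision=3,suppress=True,linewidth=200)
for n in('scene','top'):
    uv,P=cloud(n,np.load(n+'0.npy'));H=np.full((10,16),np.nan)
    for i in range(10):
        for j in range(16):
            m=(P[:,0]>=.1+.06*i)&(P[:,0]<.16+.06*i)&(P[:,1]>=-.75+.06*j)&(P[:,1]<-.69+.06*j)
            if m.sum()>3:H[i,j]=np.percentile(P[m,2],99)
    print(n,'x rows from .1, y cols from -.75 step .06');print(H)
E
```

```text
t 0.95 cab pos mm [-285.7  -474.91  222.63] F cab [-0.64 -0.63 -0.06] ang [-0.    0.    0.61] w 0.08802568327224047
world [ 0.48 -0.14  0.22] dp cm in tool now [ 37.06 -26.07   0.01] | in cab-aligned tool [ 15.32 -42.64   0.  ]
world [ 0.48 -0.14  0.1 ] dp cm in tool now [-0.    0.   12.76] | in cab-aligned tool [ 0.    0.   12.76]
scene x rows from .1, y cols from -.75 step .06
[[   nan    nan    nan    nan    nan    nan    nan    nan    nan  0.001  0.002  0.471  0.463  0.349  0.002  0.001]
 [   nan    nan    nan  0.362  0.345    nan    nan    nan    nan    nan  0.475  0.473  0.335    nan    nan    nan]
 [   nan    nan  0.401  0.494  0.49   0.345    nan    nan    nan    nan    nan  0.468  0.378  0.216    nan    nan]
 [   nan    nan  0.345  0.345  0.4      nan  0.01     nan    nan    nan    nan    nan    nan    nan    nan    nan]
 [   nan    nan  0.01   0.01   0.009  0.009  0.01   0.01   0.046  0.046  0.001  0.044 -0.001 -0.     0.     0.   ]
 [   nan  0.001  0.01   0.01   0.009  0.009  0.008  0.001  0.001  0.045  0.001  0.045 -0.     0.     0.    -0.   ]
 [-0.     0.001  0.097  0.09
[... 929 characters left out ...]
n    nan]
 [ 0.004  0.01   0.012  0.012  0.012  0.013  0.012  0.012  0.048  0.05   0.004  0.048  0.002  0.003  0.004  0.003]
 [ 0.004  0.012  0.013  0.012  0.012  0.011  0.01   0.004  0.004  0.044  0.005  0.048  0.002  0.004  0.003  0.002]
 [ 0.006  0.004  0.1    0.1    0.099  0.1    0.1    0.1    0.004  0.12   0.006  0.004  0.002  0.004  0.004  0.003]
 [ 0.044  0.042  0.1    0.091  0.091  0.091  0.094  0.1    0.004  0.119  0.146  0.142  0.12  -0.006 -0.006 -0.005]
 [ 0.017  0.012  0.099  0.093  0.091  0.092  0.091  0.099  0.121  0.123  0.123  0.136  0.126  0.004  0.003  0.003]
 [ 0.012  0.01   0.296  0.296  0.298  0.3    0.187  0.203  0.145  0.147  0.147  0.154  0.157  0.001  0.079  0.08 ]]
```

```bash
python3 -m pendant '[{"dp":[0,0,0],"angular":[0,0,0.153],"hand":0},{"dp":[0,0,0],"angular":[0,0,0.153],"hand":0},{"dp":[0,0,0],"angular":[0,0,0.153],"hand":0},{"dp":[0,0,0],"angular":[0,0,0.153],"hand":0},{"dp":[1.5,-4.3,0],"angular":[0,0,0],"hand":0},{"dp":[1.5,-4.3,0],"angular":[0,0,0],"hand":0},{"dp":[1.5,-4.3,0],"angular":[0,0,0],"hand":0},{"dp":[1.5,-4.3,0],"angular":[0,0,0],"hand":0},{"dp":[1.5,-4.3,0],"angular":[0,0,0],"hand":0},{"dp":[1.5,-4.3,0],"angular":[0,0,0],"hand":0},{"dp":[1.5,-4.3,0],"angular":[0,0,0],"hand":0},{"dp":[1.5,-4.3,0],"angular":[0,0,0],"hand":0},{"dp":[1.5,-4.3,0],"angular":[0,0,0],"hand":0},{"dp":[1.5,-4.0,0],"angular":[0,0,0],"hand":0},{"dp":[0,0,0],"angular":[0,0,0],"hand":0},{"dp":[0,0,0],"angular":[0,0,0],"hand":0}]'; python3 go.py '[(-.1325,-.0485,.095)]'
```

```text
t: 2.95
ee_pos: [0.479, -0.1387, 0.2226]
orientation: [3.132, -0.238, -0.0]
contact_force: [0.1, 0.6, 0.5]
width: 0.0006
gripper_force: 0.0
t 2.95 cab pos mm [-136.23  -48.13  222.65] F cab [-0.03  0.61  0.51] ang [0. 0. 0.] w 0.0006171449513125599
world [ 0.48 -0.14  0.1 ] dp cm in tool now [ 0.38  0.03 12.76] | in cab-aligned tool [ 0.37  0.04 12.76]
```

```bash
python3 -m pendant '[{"dp":[0,0,3.2],"angular":[0,0,0],"hand":0},{"dp":[0,0,3.2],"angular":[0,0,0],"hand":0},{"dp":[0,0,3.2],"angular":[0,0,0],"hand":0},{"dp":[0,0,3.2],"angular":[0,0,0],"hand":0},{"dp":[1.4,0,0],"angular":[0,0,0],"hand":0},{"dp":[1.4,0,0],"angular":[0,0,0],"hand":0},{"dp":[0.5,0,0],"angular":[0,0,0],"hand":0},{"dp":[0.5,0,0],"angular":[0,0,0],"hand":0},{"dp":[0.5,0,0],"angular":[0,0,0],"hand":0},{"dp":[0.5,0,0],"angular":[0,0,0],"hand":0}]'; python3 go.py '[(-.016,-.0485,.095)]'
```

```text
t: 4.2
ee_pos: [0.5268, -0.1455, 0.0949]
orientation: [-3.132, 0.239, 0.0]
contact_force: [-1.2, 0.7, 1.5]
width: 0.0004
gripper_force: 1.1
t 4.2 cab pos mm [-87.99 -47.57  94.89] F cab [-1.32  0.52  1.5 ] ang [-0.  0.  0.] w 0.00038565016156113065
world [ 0.6  -0.16  0.1 ] dp cm in tool now [ 7.2   0.1  -0.01] | in cab-aligned tool [ 7.2   0.09 -0.01]
```

```bash
python3 -m pendant '[{"dp":[0.6,0,0],"angular":[0,0,0],"hand":0},{"dp":[0.6,0,0],"angular":[0,0,0],"hand":0},{"dp":[0.6,0,0],"angular":[0,0,0],"hand":0},{"dp":[0.6,0,0],"angular":[0,0,0],"hand":0},{"dp":[0.6,0,0],"angular":[0,0,0],"hand":0},{"dp":[0.6,0,0],"angular":[0,0,0],"hand":0},{"dp":[0.6,0,0],"angular":[0,0,0],"hand":0},{"dp":[0.6,0,0],"angular":[0,0,0],"hand":0},{"dp":[0.6,0,0],"angular":[0,0,0],"hand":0},{"dp":[0.6,0,0],"angular":[0,0,0],"hand":0},{"dp":[0.4,0,0],"angular":[0,0,0],"hand":0}]'; python3 go.py; python3 - <<'E'
from h import *
p,d=cap('scene')
cv2.imwrite('pics/s1.png',cv2.resize(p[110:310,210:430,::-1],None,fx=3,fy=3,interpolation=cv2.INTER_CUBIC))
E
```

```text
t: 5.58
ee_pos: [0.5904, -0.1553, 0.0946]
orientation: [-3.132, 0.239, -0.0]
contact_force: [-1.6, 1.0, 2.4]
width: 0.0003
gripper_force: 1.1
t 5.575 cab pos mm [-23.65 -47.61  94.59] F cab [-1.74  0.77  2.39] ang [-0.  0.  0.] w 0.00029526428956086026
```

View pics/s1.png

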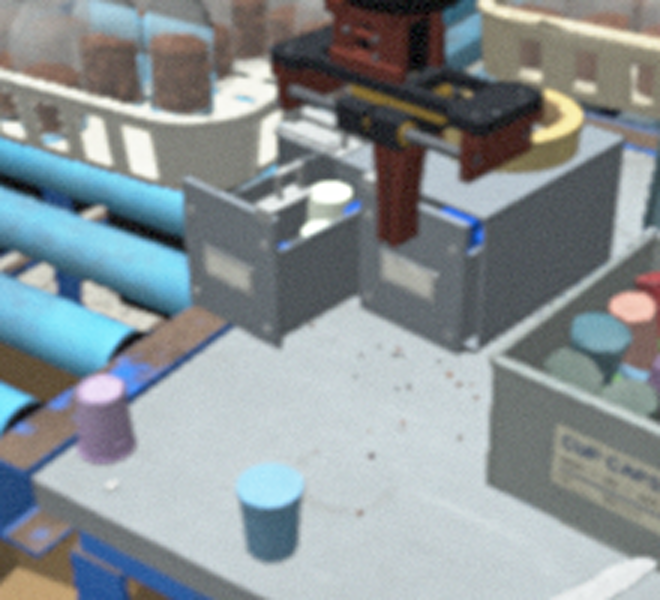

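The right drawer follows the fingertip (crop pixel (397,240)) and is about 10 mm from shut. The caps and tape haven't moved.

```bash
python3 -m pendant '[{"dp":[0.2,0,0],"angular":[0,0,0],"hand":0},{"dp":[0.2,0,0],"angular":[0,0,0],"hand":0},{"dp":[0.2,0,0],"angular":[0,0,0],"hand":0},{"dp":[0,0,0],"angular":[0,0,0],"hand":0}]'; python3 go.py;python3 -m pendant '[{"dp":[0.15,0,0],"angular":[0,0,0],"hand":0},{"dp":[0,0,0],"angular":[0,0,0],"hand":0}]'; python3 go.py
```

```text
t: 6.12
ee_pos: [0.5961, -0.1564, 0.0946]
orientation: [3.132, -0.239, 0.0]
contact_force: [-0.8, 0.0, 0.1]
width: 0.0002
gripper_force: 0.5
t 6.125 cab pos mm [-17.82 -47.77  94.58] F cab [-0.82 -0.08  0.14] ang [ 0. -0.  0.] w 0.0001940129832124248
t: 6.38
ee_pos: [0.5974, -0.1565, 0.0946]
orientation: [3.132, -0.239, 0.0]
contact_force: [-1.4, -0.8, -0.1]
width: 0.0007
gripper_force: 0.7
t 6.375 cab pos mm [-16.48 -47.74  94.62] F cab [-1.21 -0.99 -0.06] ang [ 0. -0.  0.] w 0.00072081245651322
```

```bash
python3 -m pendant '[{"dp":[0.15,0,0],"angular":[0,0,0],"hand":0},{"dp":[0,0,0],"angular":[0,0,0],"hand":0}]'; python3 go.py
```

```text
t: 6.62
ee_pos: [0.5983, -0.1567, 0.0946]
orientation: [-3.132, 0.239, 0.002]
contact_force: [-4.8, -0.0, 1.7]
width: 0.0005
gripper_force: 2.1
t 6.625 cab pos mm [-15.65 -47.77  94.65] F cab [-4.7  -0.74  1.71] ang [0. 0. 0.] w 0.0004657932438654925
```

```bash
python3 -m pendant '[{"dp":[0.1,0,0],"angular":[0,0,0],"hand":0},{"dp":[0,0,0],"angular":[0,0,0],"hand":0}]'; python3 go.py;python3 -m pendant '[{"dp":[0.1,0,0],"angular":[0,0,0],"hand":0},{"dp":[0,0,0],"angular":[0,0,0],"hand":0}]'; python3 go.py
```

```text
t: 6.88
ee_pos: [0.5983, -0.1567, 0.0946]
orientation: [-3.132, 0.239, 0.005]
contact_force: [-7.2, -0.4, 5.1]
width: 0.0007
gripper_force: 3.5
t 6.875 cab pos mm [-15.65 -47.74  94.63] F cab [-7.02 -1.52  5.06] ang [-0.  0.  0.] w 0.0006865691687288494
t: 7.12
ee_pos: [0.5983, -0.1567, 0.0946]
orientation: [-3.132, 0.239, 0.007]
contact_force: [-9.7, 0.2, 7.7]
width: 0.0006
gripper_force: 4.8
t 7.125 cab pos mm [-15.65 -47.76  94.64] F cab [-9.58 -1.32  7.72] ang [-0.  0.  0.] w 0.0005953647704011525
```

The right drawer is at its stop: position steady at -15.65 mm with the force rising. Next I retreat and go over to the left drawer.

```bash
python3 -m pendant '[{"dp":[-0.4,0,0],"angular":[0,0,0],"hand":0},{"dp":[-2.9,0,0],"angular":[0,0,0],"hand":0},{"dp":[-2.9,0,0],"angular":[0,0,0],"hand":0},{"dp":[-2.9,0,0],"angular":[0,0,0],"hand":0},{"dp":[-2.9,0,0],"angular":[0,0,0],"hand":0},{"dp":[0,-3.2,0],"angular":[0,0,0],"hand":0},{"dp":[0,-3.2,0],"angular":[0,0,0],"hand":0},{"dp":[0,-3.2,0],"angular":[0,0,0],"hand":0},{"dp":[0,0,0],"angular":[0,0,0],"hand":0},{"dp":[1.2,0,0],"angular":[0,0,0],"hand":0},{"dp":[1.0,0,0],"angular":[0,0,0],"hand":0},{"dp":[0.5,0,0],"angular":[0,0,0],"hand":0},{"dp":[0.5,0,0],"angular":[0,0,0],"hand":0},{"dp":[0.5,0,0],"angular":[0,0,0],"hand":0},{"dp":[0.5,0,0],"angular":[0,0,0],"hand":0}]'; python3 go.py
```

```text
t: 9.0
ee_pos: [0.5377, -0.0504, 0.0943]
orientation: [3.132, -0.239, -0.002]
contact_force: [-1.7, -1.3, 0.8]
width: 0.0002
gripper_force: 1.1
t 9.0 cab pos mm [-91.71  48.04  94.35] F cab [-1.45 -1.57  0.77] ang [0. 0. 0.] w 0.00018783504650092601
```

```bash
python3 -m pendant '[{"dp":[0.6,0,0],"angular":[0,0,0],"hand":0},{"dp":[0.6,0,0],"angular":[0,0,0],"hand":0},{"dp":[0.6,0,0],"angular":[0,0,0],"hand":0},{"dp":[0.6,0,0],"angular":[0,0,0],"hand":0},{"dp":[0.6,0,0],"angular":[0,0,0],"hand":0},{"dp":[0.6,0,0],"angular":[0,0,0],"hand":0},{"dp":[0.6,0,0],"angular":[0,0,0],"hand":0},{"dp":[0.6,0,0],"angular":[0,0,0],"hand":0},{"dp":[0.6,0,0],"angular":[0,0,0],"hand":0},{"dp":[0.6,0,0],"angular":[0,0,0],"hand":0},{"dp":[0.6,0,0],"angular":[0,0,0],"hand":0},{"dp":[0.2,0,0],"angular":[0,0,0],"hand":0},{"dp":[0.2,0,0],"angular":[0,0,0],"hand":0},{"dp":[0.2,0,0],"angular":[0,0,0],"hand":0},{"dp":[0.2,0,0],"angular":[0,0,0],"hand":0},{"dp":[0,0,0],"angular":[0,0,0],"hand":0}]'; python3 go.py
```

```text
t: 11.0
ee_pos: [0.6119, -0.0616, 0.0948]
orientation: [-3.132, 0.239, -0.001]
contact_force: [-0.6, 0.4, -1.0]
width: 0.0008
gripper_force: 0.5
t 11.0 cab pos mm [-16.7   48.32  94.78] F cab [-0.64  0.29 -0.97] ang [-0. -0.  0.] w 0.0007590763145975212
```

```bash
python3 -m pendant '[{"dp":[0.15,0,0],"angular":[0,0,0],"hand":0},{"dp":[0.1,0,0],"angular":[0,0,0],"hand":0},{"dp":[0,0,0],"angular":[0,0,0],"hand":0}]'; python3 go.py
```

```text
t: 11.38
ee_pos: [0.613, -0.0617, 0.0948]
orientation: [-3.132, 0.239, 0.003]
contact_force: [-5.5, 1.3, 3.1]
width: 0.0004
gripper_force: 2.5
t 11.375 cab pos mm [-15.59  48.35  94.8 ] F cab [-5.59  0.48  3.12] ang [-0.  0.  0.] w 0.00040837224368304835
```

```bash
python3 -m pendant '[{"dp":[0.15,0,0],"angular":[0,0,0],"hand":0},{"dp":[0,0,0],"angular":[0,0,0],"hand":0}]'; python3 go.py; python3 -m pendant '[{"dp":[-0.5,0,0],"angular":[0,0,0],"hand":0},{"dp":[-2.5,0,0],"angular":[0,0,0],"hand":0},{"dp":[-5,0,0],"angular":[0,0,0],"hand":0},{"dp":[-5,0,-4],"angular":[0,0,0],"hand":0},{"dp":[-4,0,-5],"angular":[0,0,0],"hand":0},{"dp":[0,0,0],"angular":[0,0,0],"hand":0}]'; python3 - <<'E'
from h import *
from go import C,o,go
go((.02,.14,.20),(.02,.14,.138))
np.set_printoptions(precision=4,suppress=True)
for n in('top','scene'):
    p,d=cap(n);uv,P=cloud(n,d)
    cv2.imwrite(f'pics/{n}2.png',cv2.resize(p[60:310,210:430,::-1],None,fx=2.4,fy=2.4,interpolation=cv2.INTER_CUBIC))
    L=(P-o)@C
    for a,b in((.012,.09),(-.09,-.012)):
        f=L[(L[:,0]<-.001)&(L[:,0]>-.03)&(L[:,2]>.03)&(L[:,2]<.123)&(L[:,1]>a)&(L[:,1]<b)]
        if len(f): print(n,len(f),np.percentile(f[:,0],[2,10,50,90]))
    f=L[(L[:,2]>.146)&(L[:,1]>.04)&(L[:,1]<.13)&(np.abs(L[:,0]-.02)<.02)&(L[:,2]<.17)]
    if len(f):print('lug',len(f),f.mean(0),np.percentile(f,[2,98],axis=0))
    e=L[(L[:,2]>.134)&(L[:,2]<.15)&(np.abs(L[:,1])<.025)&(L[:,0]<.04)&(L[:,0]>-.1)];print('eyes',[e[e[:,1]*s>0].mean(0) for s in(1,-1)])
    for i in range(-3,4):
        m=[(L[:,0]>.02+.04*i)&(L[:,0]<.06+.04*i)&(L[:,1]>.1+.03*j)&(L[:,1]<.13+.03*j)&(L[:,2]<.4) for j in range(6)]
        print(round(.02+.04*i,2),[round(L[k][:,2].max(),3) if k.sum() else None for k in m])
E
```

```text
t: 11.62
ee_pos: [0.613, -0.0617, 0.0948]
orientation: [-3.132, 0.239, 0.007]
contact_force: [-9.1, 1.2, 7.6]
width: 0.0007
gripper_force: 4.4
t 11.625 cab pos mm [-15.58  48.33  94.8 ] F cab [-9.22 -0.18  7.62] ang [-0.  0.  0.] w 0.0006571005664934806
t: 12.38
ee_pos: [0.4501, -0.0368, 0.1859]
orientation: [3.131, -0.239, 0.012]
contact_force: [1.4, -0.1, -0.5]
width: 0.0003
gripper_force: 0.0
t 12.375 cab pos mm [-180.37   48.15  185.87] F cab [ 1.41  0.07 -0.49] ang [ 0.   -0.01  0.  ] w 0.0002715227550158595
world [0.66 0.02 0.2 ] dp cm in tool now [20.06 -9.17 -1.27] | in cab-aligned tool [20.04 -9.19 -1.41]
world [0.66 0.02 0.14] dp cm in tool now [-0.05 -0.    6.2 ] | in cab-aligned tool [0.  0.  6.2]
top 381 [-0.0077 -0.0071 -0.0058 -0.0033]
top 392 [-0.0078 -0.0072 -0.0059 -0.0032]
lug 71 [0.0191 0.0873 0.1545] [[0.0084 0.0831 0.1477]
 [0.0305 0.0927 0.1579]]
eyes [array([0.0197, 0.0141, 0.1426]), array([ 0.0192, -0.0122,  0.1435])]
-0.1 [np.float64(0.001), np.float64(-0.009), np.float64(-0.004), np.float64(0.001), np.float64(0.002), np.float64(0.005)]
-0.06 [np.float64(0.0
[... 973 characters left out ...]
, np.float64(-0.007), np.float64(-0.004), np.float64(-0.002), np.float64(0.001)]
-0.06 [np.float64(0.0), np.float64(0.001), np.float64(-0.0), np.float64(0.0), np.float64(0.002), np.float64(0.001)]
-0.02 [np.float64(-0.002), None, np.float64(-0.794), np.float64(-0.794), np.float64(-0.793), np.float64(0.076)]
0.02 [np.float64(-0.003), np.float64(-0.002), np.float64(-0.0), np.float64(0.077), np.float64(0.077), np.float64(0.077)]
0.06 [None, np.float64(-0.047), np.float64(0.001), np.float64(0.077), np.float64(0.074), np.float64(-0.797)]
0.1 [None, None, None, np.float64(0.077), np.float64(0.076), np.float64(0.002)]
0.14 [None, None, None, np.float64(-0.797), np.float64(0.077), np.float64(0.003)]
```

View pics/scene2.png

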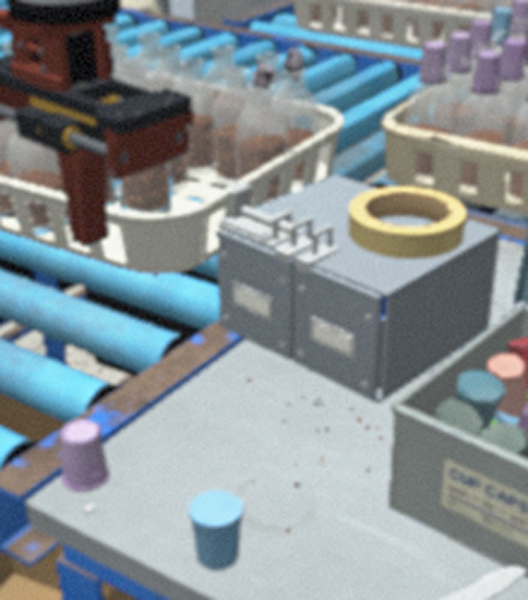

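View pics/top2.png

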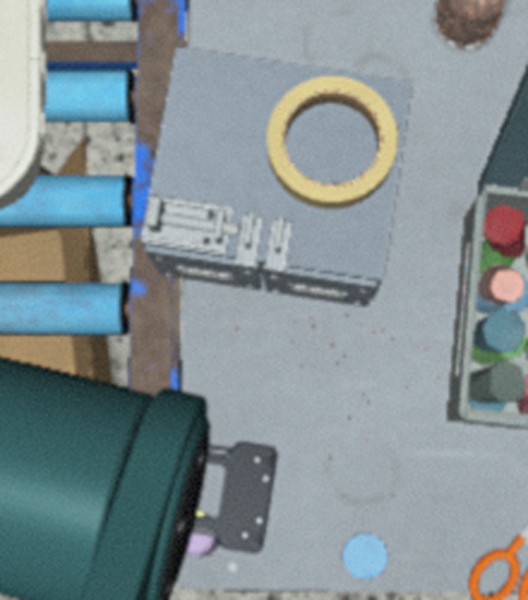

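Both drawers are shut: the faces measure -6 mm in both views and the eyes are lined up at x ≈ 20 mm. The lug is still at y ≈ 92.5 mm. In the scene crop it is at about (250,215), left of the eyes at (280,225) and (320,240). A crate of bottles stands to the left, so I turn the gripper 90° to keep its body narrow on that side.

```bash
python3 -m pendant '[{"dp":[0,0,-1.4],"angular":[0,0,-0.175],"hand":0},{"dp":[0,0,0],"angular":[0,0,-0.175],"hand":0},{"dp":[0,0,0],"angular":[0,0,-0.175],"hand":0},{"dp":[0,0,0],"angular":[0,0,-0.175],"hand":0},{"dp":[0,0,0],"angular":[0,0,-0.175],"hand":0},{"dp":[0,0,0],"angular":[0,0,-0.175],"hand":0},{"dp":[0,0,0],"angular":[0,0,-0.175],"hand":0},{"dp":[0,0,0],"angular":[0,0,-0.175],"hand":0},{"dp":[0,0,0],"angular":[0,0,-0.17],"hand":0},{"dp":[0,0,0],"angular":[0,0,0],"hand":0},{"dp":[0,0,0],"angular":[0,0,0],"hand":0}]'; python3 go.py '[(.02,.125,.20),(.02,.125,.138)]'
```

```text
t: 13.85
ee_pos: [0.4499, -0.0367, 0.1957]
orientation: [-2.387, -2.041, 0.001]
contact_force: [-0.3, 0.1, 1.1]
width: 0.0002
gripper_force: 0.0
t 13.85 cab pos mm [-180.55   48.16  195.71] F cab [-0.32  0.01  1.07] ang [-0.    0.    1.57] w 0.00020927354912523254
world [0.66 0.01 0.2 ] dp cm in tool now [ 7.75 20.03 -0.45] | in cab-aligned tool [20.05 -7.68 -0.43]
world [0.66 0.01 0.14] dp cm in tool now [-0.    0.01  6.2 ] | in cab-aligned tool [0.  0.  6.2]
```

```bash
python3 -m pendant '[{"dp":[3.9,0,-0.4],"angular":[0,0,0],"hand":0},{"dp":[3.8,4,0],"angular":[0,0,0],"hand":0},{"dp":[0,4,0],"angular":[0,0,0],"hand":0},{"dp":[0,4,0],"angular":[0,0,0],"hand":0},{"dp":[0,4,0],"angular":[0,0,0],"hand":0},{"dp":[0,4,0],"angular":[0,0,0],"hand":0},{"dp":[0,0,0],"angular":[0,0,0],"hand":0},{"dp":[0,0,2],"angular":[0,0,0],"hand":0},{"dp":[0,0,2],"angular":[0,0,0],"hand":0},{"dp":[0,0,2],"angular":[0,0,0],"hand":0},{"dp":[0,0,0],"angular":[0,0,0],"hand":0}]'; python3 go.py '[(.02,.061,.138)]'; python3 - <<'E'
from h import *
p,d=cap('scene')
cv2.imwrite('pics/s3.png',cv2.resize(p[90:230,240:440,::-1],None,fx=4,fy=4,interpolation=cv2.INTER_CUBIC))
E
```

```text
t: 15.22
ee_pos: [0.6564, 0.0093, 0.1386]
orientation: [-2.383, -2.041, 0.005]
contact_force: [0.7, 0.0, -0.4]
width: 0.0006
gripper_force: 0.0
t 15.225 cab pos mm [ 16.47 125.16 138.64] F cab [ 0.67  0.13 -0.36] ang [-0.    0.    1.57] w 0.0005964324413989739
world [ 0.65 -0.06  0.14] dp cm in tool now [-6.42  0.36  0.06] | in cab-aligned tool [0.35 6.42 0.06]
```

View pics/s3.png

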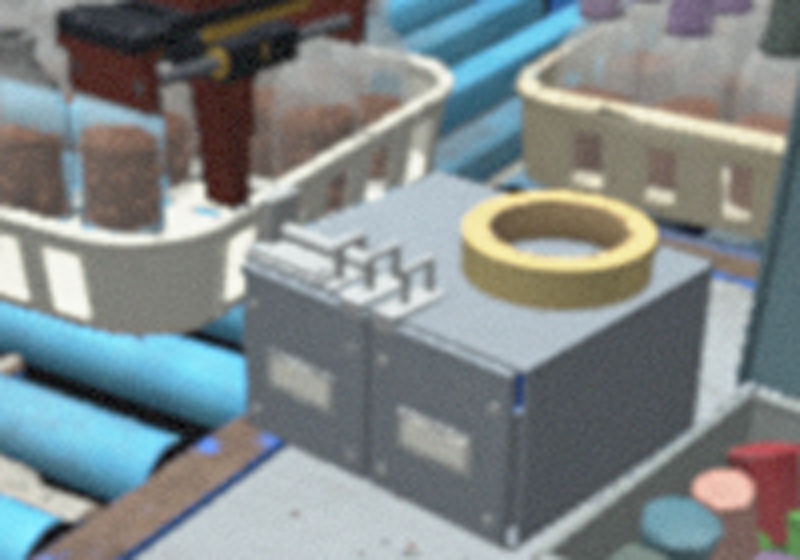

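The finger (crop pixel (225,200)) is beside the lug at (280,205) and clear of it. I correct x by 3.5 mm and push the bolt.

```bash
python3 -m pendant '[{"dp":[0,0.35,0],"angular":[0,0,0],"hand":0},{"dp":[-0.9,0,0],"angular":[0,0,0],"hand":0},{"dp":[-0.9,0,0],"angular":[0,0,0],"hand":0},{"dp":[-0.4,0,0],"angular":[0,0,0],"hand":0},{"dp":[-0.4,0,0],"angular":[0,0,0],"hand":0},{"dp":[-0.4,0,0],"angular":[0,0,0],"hand":0},{"dp":[-0.4,0,0],"angular":[0,0,0],"hand":0},{"dp":[0,0,0],"angular":[0,0,0],"hand":0}]'; python3 go.py;  python3 -m pendant '[{"dp":[-0.4,0,0],"angular":[0,0,0],"hand":0},{"dp":[-0.4,0,0],"angular":[0,0,0],"hand":0},{"dp":[-0.4,0,0],"angular":[0,0,0],"hand":0},{"dp":[-0.4,0,0],"angular":[0,0,0],"hand":0},{"dp":[-0.4,0,0],"angular":[0,0,0],"hand":0},{"dp":[-0.4,0,0],"angular":[0,0,0],"hand":0},{"dp":[0,0,0],"angular":[0,0,0],"hand":0}]'; python3 go.py
```

```text
t: 16.27
ee_pos: [0.657, -0.0256, 0.1404]
orientation: [2.385, 2.045, -0.001]
contact_force: [0.5, -0.1, 0.8]
width: 0.0006
gripper_force: 0.0
t 16.275 cab pos mm [ 22.38  90.69 140.37] F cab [ 0.49 -0.03  0.8 ] ang [0.   0.   1.57] w 0.000572439548119915
t: 17.15
ee_pos: [0.6534, -0.0496, 0.1405]
orientation: [2.385, 2.045, -0.001]
contact_force: [0.2, 0.4, 0.3]
width: 0.0
gripper_force: 0.0
t 17.15 cab pos mm [ 22.55  66.52 140.52] F cab [0.16 0.4  0.29] ang [0.   0.   1.57] w 7.5125889119737575e-06
```

```bash
python3 -m pendant '[{"dp":[-0.2,0,0],"angular":[0,0,0],"hand":0},{"dp":[-0.2,0,0],"angular":[0,0,0],"hand":0},{"dp":[-0.2,0,0],"angular":[0,0,0],"hand":0},{"dp":[0,0,0],"angular":[0,0,0],"hand":0}]'; python3 go.py;  python3 -m pendant '[{"dp":[-0.15,0,0],"angular":[0,0,0],"hand":0},{"dp":[0,0,0],"angular":[0,0,0],"hand":0}]'; python3 go.py; python3 -m pendant '[{"dp":[-0.15,0,0],"angular":[0,0,0],"hand":0},{"dp":[0,0,0],"angular":[0,0,0],"hand":0}]'; python3 go.py
```

```text
t: 17.65
ee_pos: [0.6527, -0.0548, 0.1406]
orientation: [2.385, 2.045, 0.0]
contact_force: [1.0, 1.8, -0.2]
width: 0.0003
gripper_force: 0.9
t 17.65 cab pos mm [ 22.61  61.19 140.57] F cab [ 0.7   1.95 -0.21] ang [-0.   -0.    1.57] w 0.00025926060903548034
t: 17.9
ee_pos: [0.6527, -0.0549, 0.1406]
orientation: [-2.384, -2.044, -0.003]
contact_force: [1.3, 6.9, 0.1]
width: 0.0005
gripper_force: 3.1
t 17.9 cab pos mm [ 22.62  61.14 140.63] F cab [0.18 7.03 0.11] ang [-0.   -0.    1.57] w 0.0005293433066794198
t: 18.15
ee_pos: [0.6527, -0.055, 0.1407]
orientation: [-2.383, -2.043, -0.006]
contact_force: [1.9, 10.2, 0.3]
width: 0.0008
gripper_force: 5.3
t 18.15 cab pos mm [ 22.62  61.04 140.66] F cab [ 0.34 10.37  0.32] ang [-0.   -0.    1.57] w 0.0007732402496682046
```

It stopped hard at about 50 mm of travel. I back off, retreat and check.

```bash
python3 -m pendant '[{"dp":[0.5,0,0],"angular":[0,0,0],"hand":0},{"dp":[2,0,0],"angular":[0,0,0],"hand":0},{"dp":[3,0,0],"angular":[0,0,0],"hand":0},{"dp":[0,0,-3],"angular":[0,0,0],"hand":0},{"dp":[0,0,-4],"angular":[0,0,0],"hand":0},{"dp":[0,-4,-2],"angular":[0,0,0],"hand":0},{"dp":[0,-4,0],"angular":[0,0,0],"hand":0},{"dp":[0,-4,0],"angular":[0,0,0],"hand":0},{"dp":[0,-4,0],"angular":[0,0,0],"hand":0},{"dp":[0,-4,0],"angular":[0,0,0],"hand":0},{"dp":[0,0,0],"angular":[0,0,0],"hand":0},{"dp":[0,0,0],"angular":[0,0,0],"hand":0}]'; python3 - <<'E'
from h import *
from go import C,o,go
go()
np.set_printoptions(precision=4,suppress=True)
for n in('top','scene'):
    p,d=cap(n);uv,P=cloud(n,d)
    if n=='scene':cv2.imwrite(f'pics/{n}4.png',cv2.resize(p[110:310,210:430,::-1],None,fx=3,fy=3,interpolation=cv2.INTER_CUBIC))
    else:cv2.imwrite(f'pics/{n}4.png',cv2.resize(p[80:180,250:390,::-1],None,fx=5,fy=5,interpolation=cv2.INTER_CUBIC))
    L=(P-o)@C
    for a,b in((.012,.09),(-.09,-.012)):
        f=L[(L[:,0]<-.001)&(L[:,0]>-.03)&(L[:,2]>.03)&(L[:,2]<.123)&(L[:,1]>a)&(L[:,1]<b)]
        if len(f): print(n,len(f),np.percentile(f[:,0],[2,10,50,90]))
    f=L[(L[:,2]>.149)&(L[:,1]>.02)&(L[:,1]<.13)&(np.abs(L[:,0]-.02)<.02)&(L[:,2]<.17)]
    if len(f):print('lug',len(f),f.mean(0),np.percentile(f,[2,98],axis=0))
E
```

```text
t: 19.65
ee_pos: [0.4638, 0.0272, 0.231]
orientation: [2.383, 2.045, 0.002]
contact_force: [0.1, 0.6, 0.0]
width: 0.0002
gripper_force: 0.0
t 19.65 cab pos mm [-176.55  113.51  231.02] F cab [0.04 0.62 0.03] ang [ 0.   -0.    1.57] w 0.0001640598536363036
top 390 [-0.0078 -0.0071 -0.0058 -0.0032]
top 397 [-0.0079 -0.0073 -0.0059 -0.0031]
lug 70 [0.0197 0.0447 0.1545] [[0.0086 0.0401 0.1494]
 [0.0311 0.0497 0.1577]]
scene 897 [-0.0066 -0.0056 -0.0041 -0.0026]
scene 1083 [-0.0068 -0.0058 -0.0042 -0.0026]
lug 31 [0.0196 0.0415 0.1522] [[0.0098 0.0381 0.1491]
 [0.0312 0.0469 0.1542]]
```

View pics/scene4.png

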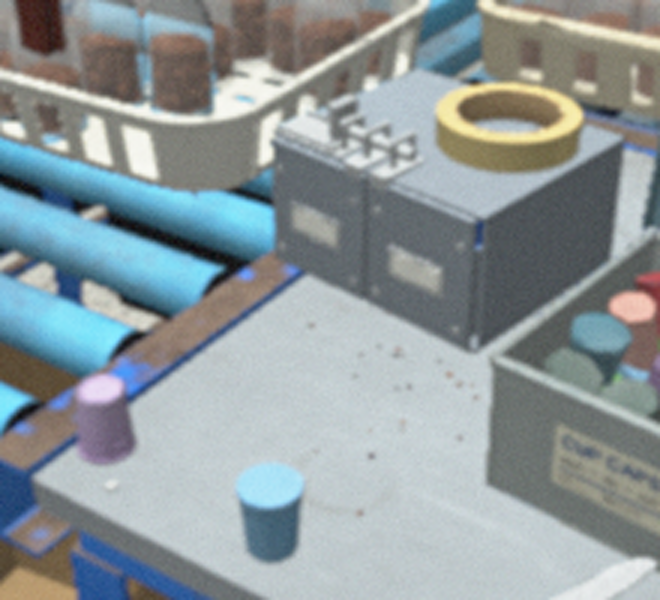

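View pics/top4.png

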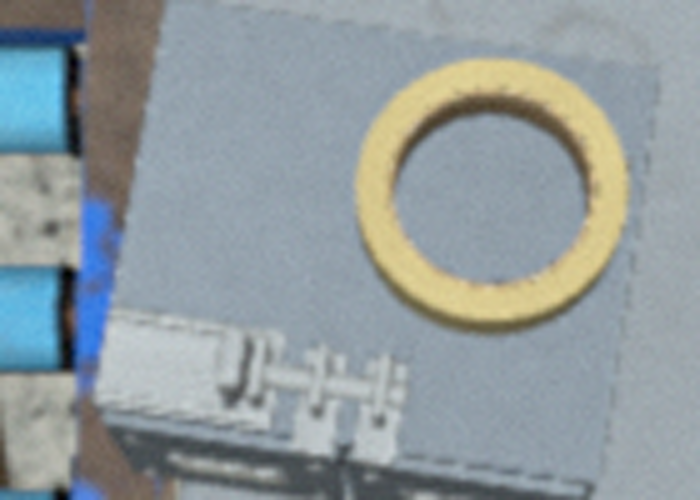

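The rod passes through both eyes (top crop, (320,380) and (380,385)). The lug face is at y = 49.7 mm, which means fully home. The drawers are shut, the caps and tape are untouched, and the arm is clear.

```bash
python3 -c "
from station import hand_in
print(hand_in())"
```

```text
the job is handed in; nothing more can be done
None
```

Both drawers are fully shut and the bolt was then pushed all the way home through both eyes; the caps and tape roll are where they were, the arm finished clear, and the job is handed in.

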